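# Test a converter module on the spring-contact fixture

### The job

On the test fixture, first turn the turnbutton fully across the probe cassette's edge to lock the cassette in. Then take the converter module by its heat sink, set it low over the front sill of the cassette with its terminal block towards the sill, and slide it back between the side guides until the hole in its underside drops over the locating pin. Press it down against the spring contacts until it sits fully home on the rest pads, and finish while still holding it pressed down; leave the other things on the bench where they are.

Things in the scene. Friction and masses are not known exactly. Their poses are not given: they have to be found in the camera images.
- fixture: Test fixture: a grey box 220 mm (x) by 260 mm (y), 50 mm high, with an aluminium deck, fixed to the bench. Origin: centre of its underside. Its -x side is the front, with a row of round sockets; +x is the back, +y its left seen from the front. The cassette lies centred on the deck, between low steel guides.
- turnbutton_pivot (a point): Pivot axis (vertical) of the turnbutton, at the underside of its bar; in the fixture's frame at x -20, y -112, z 65.8 mm. Axes as the fixture's.
- turnbutton_peg (a point): Top of the turnbutton's upright finger peg: round, steel, 12 mm thick (14 mm over its top 3 mm), standing 26 mm above the flat bar, its axis 34 mm from the pivot axis. The bar is 16 mm wide, 6 mm thick and ends 54 mm from the pivot; a screw head 4 mm high marks the pivot.
- turnbutton (a joint): Angle of the turnbutton. 0: the bar points from the pivot to the fixture's front (-x), clear of the cassette. It turns clockwise seen from above to its stop at 1.57, where the bar points to +y across the cassette's right edge (locked). At angle a the peg lies (-34 cos a, 34 sin a) mm from the pivot in the fixture's x, y. It stays where left (friction 0.05 N m: 1.5 N at the peg).
- cassette: Probe cassette: aluminium plate 160 x 160 x 14 mm lying loose on the fixture's deck, with 1 to 2 mm of play in its nest. Origin: centre of its underside (50 mm above the bench). Axes as the fixture's. It carries the locating pin, front sill, side guides, two rows of brass spring contacts (tips 25 mm above its underside when up) and four round steel rest pads at x +-51, y +-32 mm, tops at 20 mm.
- pin_tip (a point): Top centre of the locating pin, a round steel pin 10 mm thick, its last 4 mm tapered to 5.6 mm; at x 20, y 0, z 31 mm in the cassette's frame. Axes as the cassette's. It is hidden under the module while this is put on.
- sill_top (a point): Middle of the top of the front sill, a black bar 8 mm thick in x and 70 mm long in y; at x -67, y 0, z 30 mm in the cassette's frame. The home module's front edge lies 3 mm behind the sill.
- guide_mouth (a point): Midway between the two black side guides at the front of their parallel part, level with their tops; at x -26, y 0, z 38 mm in the cassette's frame. The guides are 84.6 mm apart inside, 7 mm thick and run back to x 60 mm; their flared mouths reach forward to x -45 mm and out to y +-55 mm.
- contacts (a joint): How far the spring contacts are pressed down, in m: 0 up, about 0.005 when the module lies on the rest pads. Stiffness 1600 N/m with 6 N preload: 14 N at 5 mm; the module's own weight does not press them down.
- module: Converter module: black base 120 mm (x) by 80 mm (y) by 13 mm with a green circuit board (top at 15 mm); 0.3 to 0.46 kg. Origin: centre of its underside. On the board: finned heat sink in the middle; copper-wound ring choke, 11 mm high, at the +x end; grey terminal block and two black capacitors, 18 mm high, at the -x end. On the fixture its +x end points to the fixture's back (+x). Starts flat.
- module_hole (a point): Centre of the mouth of the blind hole in the module's underside, 12 mm wide, 11.8 mm deep; at x 20, y 0, z 0 mm in the module's frame. Axes as the module's. Home, it is at the pin's x, y and 20 mm above the cassette's underside (11 mm below the pin's tip); resting on the unpressed contacts 25 mm above it.
- module_heatsink (a point): Centre of the top of the aluminium heat sink, the place to grip; at x 0, y 0, z 49 mm in the module's frame. The heat sink is 56 mm (x) by 36 mm (y) and 34 mm high over the board, fins along x; grip it across y: beside it nothing stands more than 2 mm above the board for x within +-30 mm.
- meter: Bystander: hand multimeter, blue and grey, 150 x 78 x 45 mm, lying flat. Origin: centre of its underside.
- cutters: Bystander: side cutters with dark blue handles, 130 mm long, 14 mm high. Origin: on the bench, 6 mm on the handle side of the joint.
- coil: Bystander: spare copper-wound ring coil, 32 mm across, 14 mm high. Origin: centre of its underside.
- screwdriver: Bystander: screwdriver, 160 mm long. Origin: on the bench beneath its middle.
- phone: Bystander: black telephone, 148 x 72 x 8 mm. Origin: centre of its underside.
- cell_tray: Bystander: white tray 100 x 130 x 28 mm with four green cells. Origin: centre of its underside.
- carton: Bystander: open cardboard box 110 x 150 x 55 mm. Origin: centre of its underside.
There are look-alikes about, which are no part of the job. Leave any turquoise look-alike of the cassette alone.

How it is judged:
By the outcome, as a careful person would: the job done as asked, in the order asked, and still so for the second after the job is handed in, while the arm keeps its last pose, push and grip.
It also fails if it takes over 64 s, if anything falls off the work surface, if the arm or the gripper's body presses on something with over 40 N, if the wrist force passes 120 N, or if a joint passes its speed limit or range.

### The arm

A 7-joint arm with a two-finger parallel gripper is mounted at the origin on the work surface. World frame = base frame: x ahead of the robot, y to its left, z up, the work surface at z = 0. Lengths are in mm, angles in rad, forces in N, time in s.
With the tool pointing down it reaches from about 350 to 775 mm from the base axis. Payload 3.1 kg.
Tool frame: the origin (TCP) lies at the very end of the fingers, on their centre line; the grasp point (between the pads) lies 19 mm behind it (bot.pinch_z is the distance from the TCP to the grasp point, in mm); z points along the fingers, y is the direction in which the jaws open and shut (so a half turn about z gives the same grasp; the last joint's range is limited). The gripper opens to 85 mm and grips with 20 to 120 N. Pads are 22 mm wide; open, the fingers measure 114 mm over their backs; the gripper's body (76 mm by 85 mm) begins 54 mm behind the grasp point. The pads swing forward as they close: fully open they stand 13 mm farther back than shut.
Start: joints at [-0.042, 0.311, 0.014, 1.512, -0.004, 1.319, -0.027], TCP at [550.016, 0.031, 209.504] pointing down, gripper open.
Joint ranges: [-2.7, 2.7], [-0.3, 1.91], [-1.27, 1.3], [0.12, 2.57], [-1.44, 4.58], [0.2, 2.03], [-3.05, 3.05]. Speed limits (rad/s): [2.79, 2.79, 3.14, 3.14, 3.14, 3.14, 3.14].

### API

Orientations are given as a rotation vector (axis times angle).
In Python, from station import bot gives the robot as it stands.
- The arm moves only by the tool play_rows, never from a script. Its argument "steps" is one flat list of numbers, 7 for each row, row after row: the gripper command: -1 is shut, 1 is fully open, values between are in proportion, then the shift along the tool's x, y, z in mm, then the turn, a rotation vector about the tool's x, y, z in rad. A call has exactly 5 rows; each row shifts and turns the pose as measured when the row begins, along the tool's axes as they then stand; what a row does not reach is not made up. A row lasts 1/8 s, in which the tool goes at most 62.5 mm and 10.7 degrees, less where a joint would pass 70% of its speed; a pose out of reach is approached as far as the arm can. A call is refused whole if a number of a shift passes 62.5 or a number of a turn 0.188, either way. A call with a gripper value outside its range is refused whole. The fingers move at their own pace and stop on an object; "force" is the grip in N (left out, the last holds). Time passes only in rows, so rows that do not move let the fingers close, or fill a call up. It gives the time, the measured TCP pose, the force and the opening at its end, in the units of the state.
- bot.observe(): the state, without advancing time (a new reading comes with each control period).
- bot.snapshot(name): name is "scene" or "side" or "wrist"; returns the picture (400x640x3 uint8, red, green, blue); there is no depth.
- bot.camera_model(name): a dict with "camera_matrix" (3x3 intrinsics, pixels), "rvec" (rotation vector, rad) and "tvec" (3), from world to camera coordinates, as OpenCV has them; the wrist camera has in their place "hand_eye" (4x4, takes a point from camera to tool coordinates, whose origin is the TCP and whose axes are the flange's). Camera axes: x right, y down, z forward; pixel columns grow to the right and rows downward; lengths in mm; the calibration is good to about 2 mm. A picture is of the moment at which its call begins: read the wrist's pose just before it. camera_model takes no time and is no camera call.
- bot.sign_off(): hands the job in, once; it reports no verdict.
The state is a dict: "t": time; "joint_pos": joint angles; "joint_velocities": joint speeds; "joint_efforts": joint torques, N m; "position": TCP position; "tcp_rot": TCP orientation; "contact_force": force on the tool from outside, world axes, zero at the start; "ft_torque": the same for the moment, N m; "opening": opening from 0.0 (shut) to 1.0 (fully open).
Only numpy, scipy, OpenCV 4.12 (cv2) and the standard library are available. Lean on these libraries where they do the work, as an engineer would, in place of code of your own. Each camera call takes 0.05 s, during which the arm holds its last target. There are 200 camera calls.

## Working session

There is one attempt and no reset: what is moved stays moved. The work goes in short steps, Python scripts to look and compute and a tool call to move; the robot and the scene stay as the last step left them, time stands still between calls to the robot, and variables do not carry over. Pictures are saved under pics/ and viewed, about 8 in all and at most 12, crops included, and the job is handed in when it is done.

Besides the shell and the picture viewer there is one more tool, called after "Request:" in YAML: its name, and indented under it one key for each argument. play_rows: Moves the arm, as the interface text tells. Its arguments: {"type":"object","properties":{"steps":{"type":"array","items":{"type":"number"}},"force":{"type":"number"}},"required":["steps"]}

```bash
mkdir -p pics; ls
cat > h.py <<'E'
import numpy as np, cv2, json
from scipy.spatial.transform import Rotation as R
from station import bot
def cam(name):
    m=bot.camera_model(name); K=np.array(m["camera_matrix"],float)
    if "hand_eye" in m:
        s=bot.observe(); T=np.eye(4); T[:3,:3]=R.from_rotvec(s["tcp_rot"]).as_matrix(); T[:3,3]=s["position"]
        W=np.linalg.inv(T@np.array(m["hand_eye"])); return K,W[:3,:3],W[:3,3]
    return K,R.from_rotvec(np.ravel(m["rvec"])).as_matrix(),np.ravel(m["tvec"])
def proj(c,P):
    K,r,t=c; q=(np.atleast_2d(P)@r.T+t)@K.T; return q[:,:2]/q[:,2:]
def ray(c,uv,z):
    K,r,t=c; d=r.T@np.linalg.solve(K,[uv[0],uv[1],1.]); o=-r.T@t
    return o+d*(z-o[2])/d[2]
def snap(name,f,crop=None,s=1):
    c=cam(name); im=bot.snapshot(name)[:,:,::-1].copy(); cv2.imwrite("pics/raw_"+f,im)
    if crop: x0,y0,x1,y1=crop; im=im[y0:y1,x0:x1]
    cv2.imwrite("pics/"+f,cv2.resize(im,None,fx=s,fy=s,interpolation=cv2.INTER_CUBIC)); 
    np.savez("pics/"+f+".npz",K=c[0],r=c[1],t=c[2]); return c
def load(f):
    d=np.load("pics/"+f+".npz"); return d["K"],d["r"],d["t"]
E
python3 - <<'E'
from h import *
a=snap("scene","a.png",s=1.25); b=snap("side","b.png",s=1.25)
for c in(a,b): print(c[0], -c[1].T@c[2])
s=bot.observe(); print(s)
E
```

```text
pics
[[363.58727878   0.         319.54090197]
 [  0.         363.58727878 198.30760421]
 [  0.           0.           1.        ]] [1244.58713681 -693.8064016   839.12594097]
[[479.1287679    0.         310.85352019]
 [  0.         479.1287679  199.21136559]
 [  0.           0.           1.        ]] [ 318.39475843 1241.03284036  878.26737866]
{'t': 0.1, 'joint_pos': array([-0.04169962,  0.31167226,  0.01400432,  1.51289582, -0.00440157,
        1.31923148, -0.02718575]), 'joint_velocities': array([ 3.52902661e-04, -6.80906359e-05,  2.49748807e-03, -3.84368452e-03,
       -3.94309280e-04,  8.36610011e-04, -8.04730395e-04]), 'joint_efforts': array([ 1.58822681e-03, -3.80853546e+01,  1.46967340e-01, -2.31242698e+01,
        1.21570277e-02,  8.10778613e-03,  3.56746978e-05]), 'position': array([5.49287898e+02, 5.72186937e-03, 2.08515582e+02]), 'tcp_rot': array([-2.22031217, -2.22048806,  0.00251689]), 'contact_force': array([ 0.21112354, -0.24196035, -0.07952847]), 'ft_torque': array([ 0.02142514, -0.02280474, -0.03025921]), 'opening': 1.0019612342225221}
```

View pics/a.png

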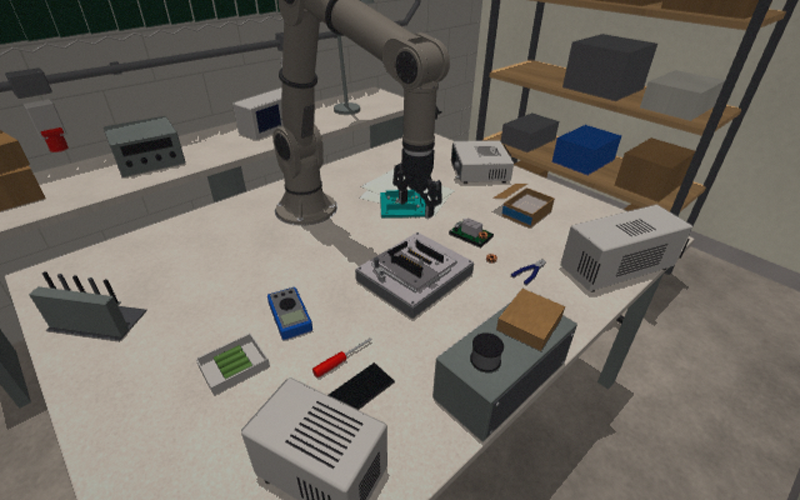

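View pics/b.png

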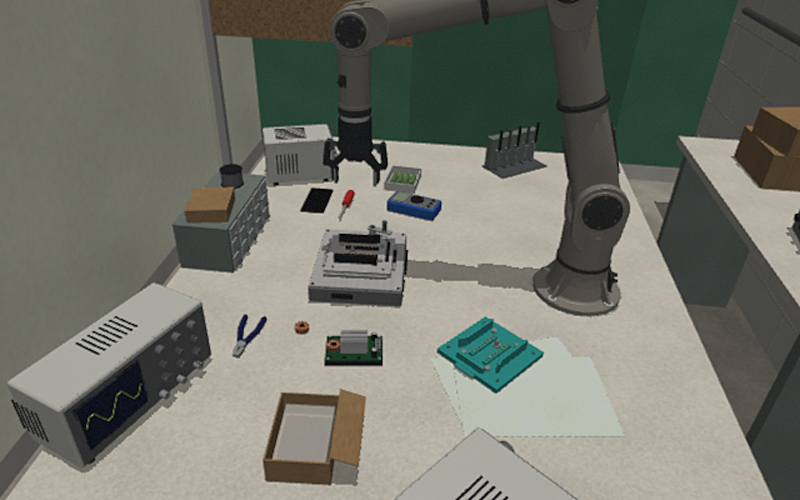

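Run:
```python
from h import *
a=cv2.imread("pics/raw_a.png"); b=cv2.imread("pics/raw_b.png")
A=cv2.resize(a[165:260,275:405],None,fx=6,fy=6,interpolation=2)
B=cv2.resize(b[170:300,240:340],None,fx=4.5,fy=4.5,interpolation=2)
cv2.imwrite("pics/A.png",A);cv2.imwrite("pics/B.png",B)
```

```text
(no output)
```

View pics/A.png

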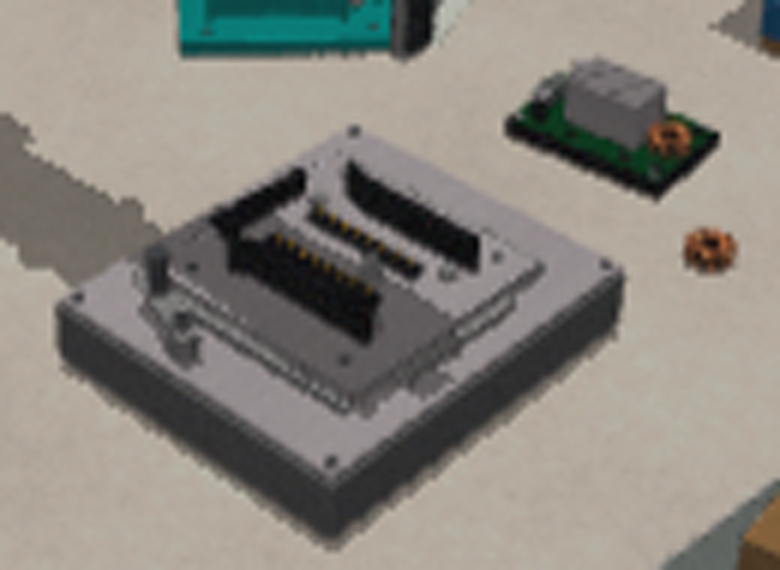

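View pics/B.png

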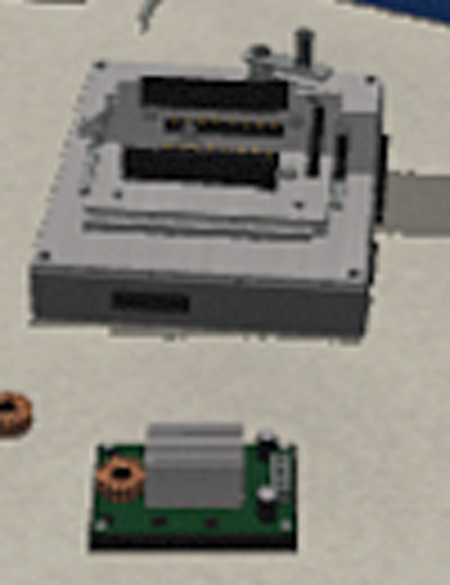

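Run:
```python
from h import *
a,b=load("a.png"),load("b.png")
ra=lambda u,v,z: ray(a,(u/6+275-.4,v/6+165-.4),z)
rb=lambda u,v,z: ray(b,(u/4.5+240-.4,v/4.5+170-.4),z)
def rep(n,P):
    P=np.array(P); print(n,P.round(1)[:,:2].tolist(),"c",P.mean(0).round(1)); 
    e=P[1]-P[0]; f=P[2]-P[3]; print(np.arctan2(e[1],e[0]),np.arctan2(f[1],f[0]),np.linalg.norm(e),np.linalg.norm(f))
# order (-x,-y),(+x,-y),(+x,+y),(-x,+y)
rep("fixA",[ra(*p,50) for p in [(58,312),(333,490),(624,270),(353,124)]])
rep("fixB",[rb(*p,50) for p in [(384,72),(92,60),(32,266),(366,286)]])
rep("modA",[ra(*p,15) for p in [(507,122),(657,189),(720,136),(570,85)]])
rep("modB",[rb(*p,15) for p in [(292,447),(95,447),(90,538),(297,538)]])
print("pegA",ra(155,248,97.8),"pegB",rb(304,32,97.8))
print("hsA",np.mean([ra(*p,49) for p in[(565,72),(640,105),(666,82),(595,58)]],0),"hsB",np.mean([rb(*p,49) for p in [(148,425),(242,425),(243,458),(147,458)]],0))
```

```text
fixA [[445.7, -122.8], [657.2, -105.9], [635.7, 151.8], [418.7, 138.5]] c [539.3  15.4  50. ]
0.07950781565824407 0.06086010115197754 212.10101369903018 217.41072689069816
fixB [[437.1, -120.4], [653.5, -101.7], [634.7, 155.9], [419.9, 143.0]] c [536.3  19.2  50. ]
0.08635467414001222 0.059972794304525984 217.1815989487355 215.13945171676116
modA [[449.3, 255.6], [566.9, 271.4], [555.6, 350.9], [446.8, 322.5]] c [504.6 300.1  15. ]
0.1340132931154435 0.25601236214193657 118.67628133529068 112.38345845995647
modB [[449.7, 263.4], [566.5, 281.7], [552.2, 358.3], [435.6, 340.3]] c [501.  310.9  15. ]
0.15561999437562912 0.15384627154757682 118.19710725113526 117.93402372200657
pegA [484.88208393 -81.69018537  97.8       ] pegB [493.03598251 -87.42021603  97.8       ]
hsA [495.35665555 309.3575669   49.        ] hsB [500.71509715 305.74929541  49.        ]
```

Run:
```python
from h import *
c=snap("wrist","w1.png",s=1.25); print(c[0],-c[1].T@c[2],c[1]); print(bot.camera_model("wrist")["hand_eye"])
```

```text
[[290.47672094   0.         321.7592721 ]
 [  0.         290.47672094 197.42054146]
 [  0.           0.           1.        ]] [549.40126027  69.00576084 372.56668461] [[ 9.99995203e-01  5.21707822e-04 -3.05313388e-03]
 [ 1.32108954e-03 -9.63396899e-01  2.68075865e-01]
 [-2.80152244e-03 -2.68078613e-01 -9.63392967e-01]]
[[ 4.42540268e-04 -9.63421914e-01 -2.67988844e-01  6.89848012e+01]
 [ 9.99999516e-01  6.61897069e-04 -7.28187353e-04 -2.37961337e-01]
 [ 8.78932684e-04 -2.67988392e-01  9.63421740e-01 -1.64057441e+02]
 [ 0.00000000e+00  0.00000000e+00  0.00000000e+00  1.00000000e+00]]
```

View pics/w1.png

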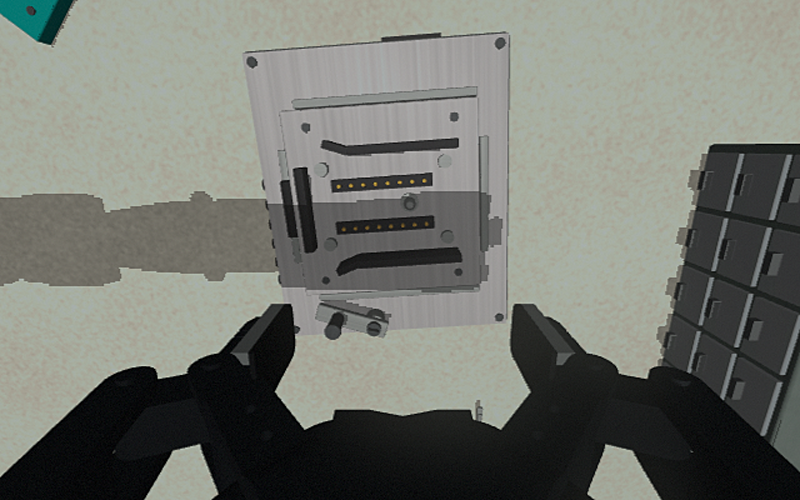

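Run:
```python
from h import *
c=load("w1.png")
r=lambda u,v,z: ray(c,(u/1.25,v/1.25),z)[:2]
def fit(Q,P):
    Q=np.array(Q);P=np.array(P); a=P-P.mean(0); b=Q-Q.mean(0)
    th=np.arctan2((b[:,0]*a[:,1]-b[:,1]*a[:,0]).sum(),(a*b).sum()); M=np.array([[np.cos(th),-np.sin(th)],[np.sin(th),np.cos(th)]])
    t=P.mean(0)-M@Q.mean(0); print("t",t.round(1),"yaw",th.round(4)); print((P-(Q@M.T+t)).round(1).tolist()); return t,M
t,M=fit([(-110,130),(110,130),(110,-130)],[r(245,51,50),r(509,33,50),r(509,322,50)])
tc,Mc=fit([(-51,32),(51,32),(-51,-32),(51,-32),(20,0)],[r(322,169,70),r(444,160,70),r(330,243,70),r(447,236,70),r(409,201,81)])
peg=r(334,323,97.8); piv=r(375,326,75.8); print("peg",peg,"pivseen",piv,"pivpred",M@[-20,-112]+t)
d=Mc.T@(peg-piv); print(d,np.arctan2(d[1],-d[0]))
d=Mc.T@(peg-(Mc@[-20,-112]+tc)); print("piv by cassette",Mc@[-20,-112]+tc,d,np.arctan2(d[1],-d[0]))
```

```text
t [535.7  21. ] yaw 0.0684
[[5.1, -1.0], [-3.7, -3.2], [-1.4, 4.2]]
t [534.5  23.2] yaw 0.0683
[[1.5, -1.0], [-0.8, -0.7], [0.4, 0.3], [-0.6, -0.3], [-0.5, 1.6]]
peg [491.70753303 -73.57566714] pivseen [524.00400817 -87.90202321] pivpred [523.41522902 -92.07221925]
[-31.24350955  16.49696627] 0.48580572755924084
piv by cassette [522.2003692  -89.92537364] [-29.30599582  18.39251396] 0.5604685316109006
```

Request:
play_rows:
  steps: [-0.1, -27, -20, 29, 0, 0, 0, -0.1, -27, -20, 29, 0, 0, 0, -0.1, -26, -19, 29, 0, 0, 0, -0.1, 0, 0, 0, 0, 0, -0.16, -0.1, 0, 0, 0, 0, 0, -0.16]
  force: 20

```text
t: 0.78
position: [487.0, -81.7, 117.0]
tcp_rot: [-1.823, -2.553, 0.004]
contact_force: [0.3, 0.4, 0.9]
opening: 0.45
```

Request:
play_rows:
  steps: [-0.1, 0, 0, 0, 0, 0, -0.16, -0.1, 0, 0, 0, 0, 0, -0.13, -0.1, 0, 0, 0, 0, 0, 0, -0.1, 0, 0, 0, 0, 0, 0, -0.1, 0, 0, 0, 0, 0, 0]

```text
t: 1.4
position: [485.1, -82.0, 115.4]
tcp_rot: [-1.427, -2.789, 0.005]
contact_force: [-0.1, 0.8, -0.2]
opening: 0.451
```

Run:
```python
from h import *
c=snap("wrist","w2.png",s=1.25); s=bot.observe(); print(s["position"],s["opening"],R.from_rotvec(s["tcp_rot"]).as_matrix().round(3))
print(proj(c,[s["position"]])*1.25)
```

```text
[485.1523535  -81.97488893 115.4720365 ] 0.4467995654192856 [[-0.586  0.811 -0.009]
 [ 0.811  0.586  0.001]
 [ 0.006 -0.006 -1.   ]]
[[401.55863439 293.07155605]]
```

View pics/w2.png

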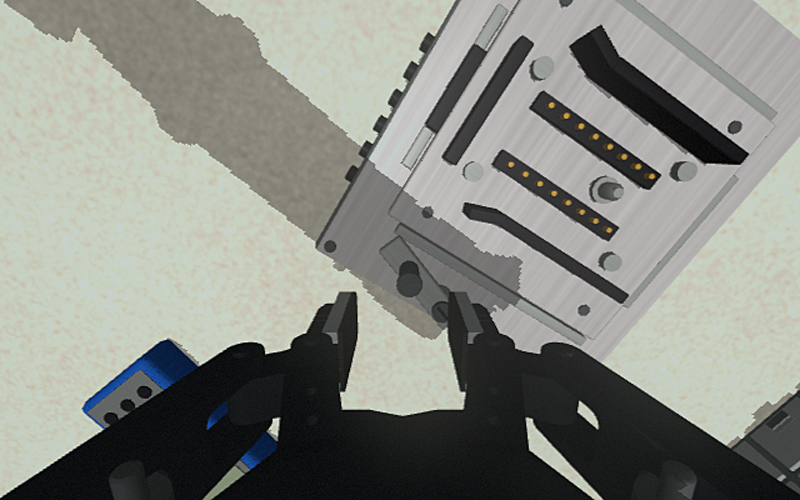

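```bash
cat >> h.py <<'E'
def fit(Q,P):
    Q=np.array(Q);P=np.array(P); a=P-P.mean(0); b=Q-Q.mean(0)
    th=np.arctan2((b[:,0]*a[:,1]-b[:,1]*a[:,0]).sum(),(a*b).sum()); M=np.array([[np.cos(th),-np.sin(th)],[np.sin(th),np.cos(th)]])
    t=P.mean(0)-M@Q.mean(0); print("t",t.round(1),"yaw",th.round(4)); print((P-(Q@M.T+t)).round(1).tolist()); return t,M
E
python3 - <<'E'
from h import *
c=load("w2.png")
r=lambda u,v,z: ray(c,(u/1.25,v/1.25),z)[:2]
tc,Mc=fit([(-51,32),(51,32),(-51,-32),(51,-32),(20,0)],[r(543,67,70),r(684,171,70),r(473,170,70),r(610,261,70),r(616,192,81)])
peg=r(410,285,97.8); piv=r(440,309,75.8); pp=Mc@[-20,-112]+tc
print(peg,piv,pp)
d=Mc.T@(peg-pp);print(d,np.arctan2(d[1],-d[0]))
d=Mc.T@(peg-piv);print(d,np.arctan2(d[1],-d[0]))
print((peg-[485.1,-82])@np.array([[-.586,.811],[.811,.586]]))
E
```

```text
t [533.2  21.5] yaw 0.0609
[[1.0, -0.4], [-0.7, -0.5], [0.6, 0.4], [-0.7, 0.6], [-0.2, -0.2]]
[490.23947589 -81.56832911] [519.54631502 -90.11775035] [520.01777058 -91.46316224]
[-29.12108146  11.68833487] 0.38168704274921716
[-28.73235978  10.31673036] 0.34472593016931224
[-2.66164777  4.42107409]
```

Request:
play_rows:
  steps: [-0.1, -2, 3.5, 13, 0, 0, 0, -0.1, 0, 0, 13, 0, 0, 0, -0.1, 0, 0, 13, 0, 0, 0, -0.1, 0, 0, 0, 0, 0, 0, -1, 0, 0, 0, 0, 0, 0]

```text
t: 2.08
position: [488.1, -81.2, 72.5]
tcp_rot: [-1.426, -2.787, 0.006]
contact_force: [-0.1, -0.5, 0.2]
opening: 0.252
```

Request:
play_rows:
  steps: [-1, 0, 0, 0, 0, 0, 0, -1, 0, 0, 0, 0, 0, 0, -1, 0, 0, 0, 0, 0, 0, -1, 0, 0, 0, 0, 0, 0, -1, 0, 0, 0, 0, 0, 0]

```text
t: 2.7
position: [488.4, -81.1, 72.6]
tcp_rot: [-1.426, -2.788, 0.005]
contact_force: [-0.4, -0.9, -2.5]
opening: 0.114
```

Request:
play_rows:
  steps: [-1, 2.4, 4.5, -2, 0, 0, 0, -1, 2.4, 4.5, -1, 0, 0, 0, -1, 0.9, 5, 0, 0, 0, 0, -1, 0.9, 5, 0, 0, 0, 0, -1, -0.5, 5, 0, 0, 0, 0]

```text
t: 3.32
position: [490.9, -72.7, 72.3]
tcp_rot: [-1.432, -2.762, 0.043]
contact_force: [-7.5, -2.6, 4.7]
opening: 0.112
```

Request:
play_rows:
  steps: [-1, 3, 7, -1, 0, 0, 0, -1, 3, 8, -1, 0, 0, 0, -1, 2, 9, 0, 0, 0, 0, -1, 1, 9, 0, 0, 0, 0, -1, 0, 0, 0, 0, 0, 0]

```text
t: 3.95
position: [506.4, -54.5, 72.4]
tcp_rot: [-1.44, -2.748, 0.069]
contact_force: [1.5, 0.2, -3.5]
opening: 0.106
```

Run:
```python
from h import *
s=bot.observe(); print(s["position"],s["contact_force"],s["ft_torque"],s["opening"]); snap("wrist","w3.png",(200,100,500,400),2)
```

```text
[506.38349765 -54.54989111  72.41869749] [ 1.49172819  0.21357472 -3.5428582 ] [ 0.10524087 -0.35405116  0.01516968] 0.10576101257158853
```

View pics/w3.png

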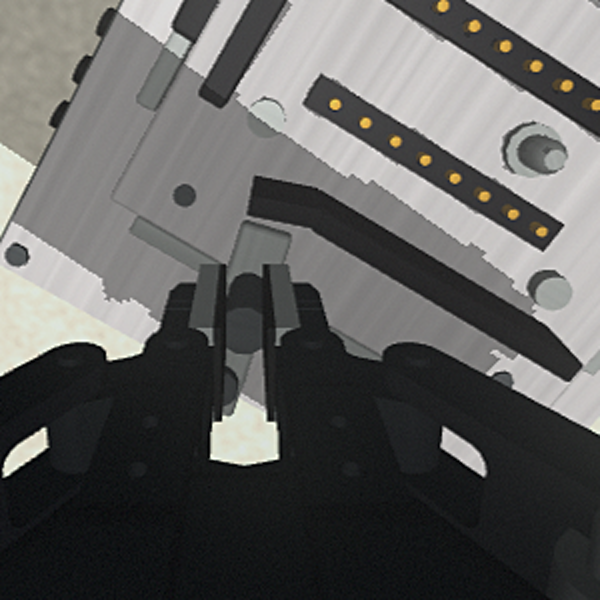

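Request:
play_rows:
  steps: [-1, -3, 6, -1, 0, 0, 0, -1, -4, 6, -1, 0, 0, 0, -1, -4, 6, -1, 0, 0, 0, -1, -4, 6, 0, 0, 0, 0, -1, 0, 0, 0, 0, 0, 0]

```text
t: 4.62
position: [513.0, -51.6, 72.6]
tcp_rot: [-1.421, -2.706, 0.099]
contact_force: [1.7, -1.2, -2.0]
opening: 0.11
```

Request:
play_rows:
  steps: [-1, -8, 7, 0, 0, 0, 0, -1, -9, 8, 0, 0, 0, 0, -1, -9, 8, 0, 0, 0, 0, -1, -9, 9, 0, 0, 0, 0, -1, -9, 9, 0, 0, 0, 0]

```text
t: 5.25
position: [510.9, -51.1, 72.3]
tcp_rot: [-1.358, -2.59, 0.161]
contact_force: [-24.0, 2.4, 23.7]
opening: 0.107
```

Request:
play_rows:
  steps: [-1, -9, 9, 0, 0, 0, 0, -1, -9, 9, 0, 0, 0, 0, -1, -9, 9, 0, 0, 0, 0, -1, -9, 9, 0, 0, 0, 0, -1, 0, 0, 0, 0, 0, 0]

```text
t: 5.88
position: [507.2, -50.8, 74.6]
tcp_rot: [-1.301, -2.486, 0.217]
contact_force: [1.6, -4.0, -3.9]
opening: 0.111
```

Run:
```python
from h import *
s=bot.observe(); print(s["position"],s["contact_force"],s["ft_torque"],s["opening"]); snap("wrist","w4.png",(200,100,500,400),2)
```

```text
[507.17141973 -50.83712172  74.58436869] [ 1.58854334 -3.98593359 -3.91961245] [-0.74201639 -1.13116758  0.21834829] 0.11095279247147731
```

View pics/w4.png

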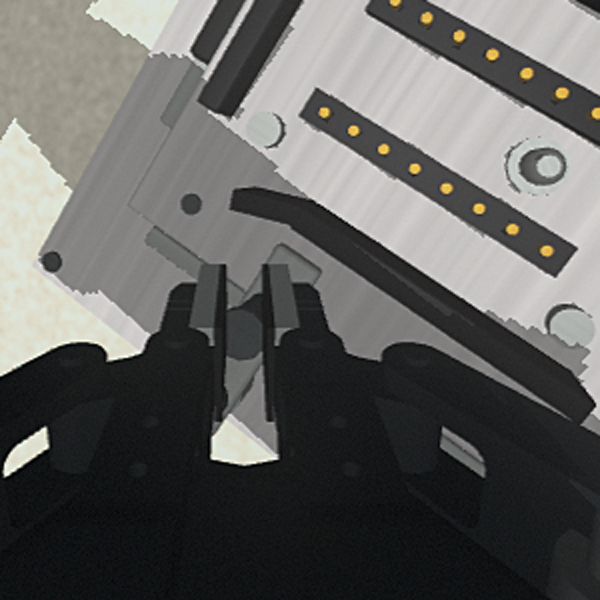

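Request:
play_rows:
  steps: [-0.3, 0, 0, 0, 0, 0, 0, -0.3, 0, 0, 0, 0, 0, 0, -0.3, 0, 0, -15, 0, 0, 0, -0.3, 0, 0, -15, 0, 0, 0, -0.3, 0, 0, -8, 0, 0, 0]

```text
t: 6.55
position: [527.8, -48.8, 112.2]
tcp_rot: [-1.303, -2.499, 0.204]
contact_force: [0.3, 0.3, 0.3]
opening: 0.35
```

```bash
cat > lev.py <<'E'
from h import *
import sys
def plan(target,yaw):
    s=bot.observe(); M=R.from_rotvec(s["tcp_rot"]).as_matrix()
    # target: tool y axis at world angle yaw, z down
    y=np.array([np.cos(yaw),np.sin(yaw),0]); z=np.array([0,0,-1.]); x=np.cross(y,z); T=np.stack([x,y,z],1)
    print("pos",s["position"].round(1),"F",s["contact_force"].round(1),"open",round(float(s["opening"]),3))
    print("rot in tool",R.from_matrix(M.T@T).as_rotvec().round(3))
    d=np.array(target,float)-s["position"]
    print("shift tool now",(M.T@d).round(1),"shift after rot",(T.T@d).round(1))
if __name__=="__main__": plan([float(v) for v in sys.argv[1:4]],float(sys.argv[4]))
E
python3 lev.py 495 -57 105 0.065
```

```text
pos [527.8 -48.8 112.2] F [0.3 0.3 0.3] open 0.35
rot in tool [-0.325 -0.134  0.539]
shift tool now [  9.3 -28.1  17.8] shift after rot [ -6.1 -33.2   7.2]
```

Request:
play_rows:
  steps: [-0.3, 0, 0, 0, -0.083, -0.034, 0.14, -0.3, 0, 0, 0, -0.083, -0.034, 0.14, -0.3, 0, 0, 0, -0.083, -0.034, 0.14, -0.3, 0, 0, 0, -0.08, -0.034, 0.13, -0.3, 0, 0, 0, 0, 0, 0]

```text
t: 7.18
position: [531.7, -48.6, 115.4]
tcp_rot: [2.167, 2.25, 0.017]
contact_force: [0.1, -0.2, -0.2]
opening: 0.352
```

```bash
python3 lev.py 513 -58 105 0.065
```

```text
pos [531.7 -48.6 115.4] F [ 0.1 -0.2 -0.2] open 0.352
rot in tool [ 0.02   0.006 -0.028]
shift tool now [ -8.6 -19.2  10.1] shift after rot [ -8.2 -19.2  10.4]
```

Move above the peg and check from the scene camera numerically via a small crop before going down.

Request:
play_rows:
  steps: [-0.3, -4, -9, 5, 0.02, 0.006, -0.028, -0.3, -4, -9, 0, 0, 0, 0, -0.3, 0, 0, 0, 0, 0, 0, -0.3, 0, 0, 0, 0, 0, 0, -0.3, 0, 0, 0, 0, 0, 0]

```text
t: 7.8
position: [517.7, -58.2, 112.0]
tcp_rot: [2.14, 2.298, 0.004]
contact_force: [0.4, 0.3, 0.3]
opening: 0.353
```

```bash
python3 lev.py 513 -58 77 0.065
python3 - <<'E'
from h import *
c=snap("wrist","w5.png",(200,100,500,400),2)
for a in (1.2,1.4,1.57):
    p=np.array([520.5,-91])+np.array([[.998,-.065],[.065,.998]])@[-34*np.cos(a),34*np.sin(a)]
    print(a,p,(proj(c,[[*p,97.8]])-[200,100])*2)
E
```

```text
pos [517.7 -58.2 112. ] F [0.4 0.3 0.3] open 0.353
rot in tool [ 0.003 -0.001  0.006]
shift tool now [ 0.5 -4.8 35. ] shift after rot [ 0.5 -4.7 35. ]
1.2 [506.1446703  -60.17486037] [[208.58095817 255.30075458]]
1.4 [512.554831   -57.93734715] [[228.53182326 250.21797477]]
1.57 [518.26297974 -57.06977064] [[246.1285394  248.89797161]]
```

View pics/w5.png

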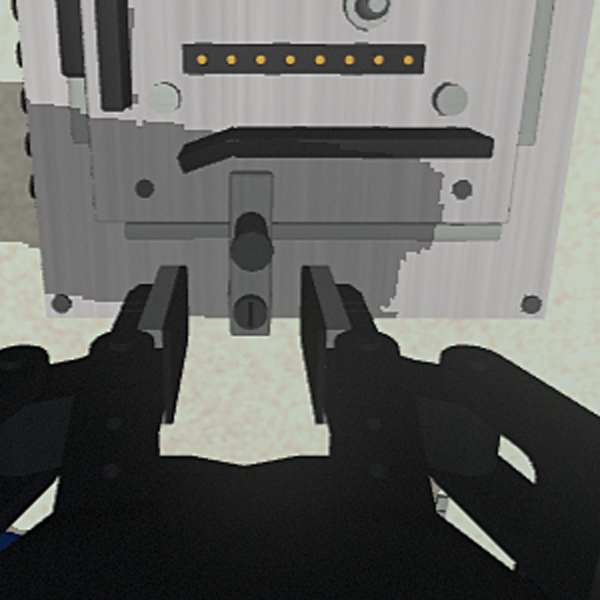

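```bash
python3 - <<'E'
from h import *
c=load("w5.png")
r=lambda u,v,z: ray(c,(u/2+200,v/2+100),z)[:2]
fit([(-51,-32),(51,-32),(20,0)],[r(167,99,70),r(452,99,70),r(375,7,81)])
t,M=fit([(-51,-32),(51,-32)],[r(167,99,70),r(452,99,70)])
print("pin",M@[20,0]+t,"hole-pos",t)
E
python3 lev.py 500 248 200 1.72
```

```text
t [534.7  21.4] yaw 0.0723
[[1.2, 0.7], [-0.5, 0.5], [-0.7, -1.1]]
t [535.1  22. ] yaw 0.0716
[[0.8, 0.1], [-0.8, -0.1]]
pin [555.04318108  23.40718517] hole-pos [535.09436664  21.97721927]
pos [517.8 -58.1 112. ] F [ 0.5  0.  -0.6] open 0.349
rot in tool [ 0.003  0.002 -1.649]
shift tool now [306.7   4.4 -87.8] shift after rot [-27.9 305.4 -88. ]
```

Request:
play_rows:
  steps: [-0.3, 0, 0, -45, 0, 0, 0, -0.3, 30, 0, -40, 0, 0, 0, 0.5, 50, 0, -5, 0, 0, 0, 0.5, 55, 0, 0, 0, 0, 0, 0.5, 55, 0, 0, 0, 0, 0]

```text
t: 8.48
position: [506.5, 130.3, 205.4]
tcp_rot: [2.153, 2.282, 0.005]
contact_force: [1.0, 0.7, -0.6]
opening: 0.754
```

Request:
play_rows:
  steps: [0.5, 55, 0, 0, 0, 0, 0, 0.5, 50, 0, 0, 0, 0, 0, 0.5, 0, 0, 0, 0, 0, -0.17, 0.5, 0, 0, 0, 0, 0, -0.17, 0.5, 0, 0, 0, 0, 0, -0.17]

```text
t: 9.1
position: [496.9, 248.5, 205.4]
tcp_rot: [1.465, 2.777, 0.01]
contact_force: [-0.0, 0.0, -0.0]
opening: 0.745
```

Request:
play_rows:
  steps: [0.5, 0, 0, 0, 0, 0, -0.17, 0.5, 0, 0, 0, 0, 0, -0.17, 0.5, 0, 0, 0, 0, 0, -0.17, 0.5, 0, 0, 0, 0, 0, -0.17, 0.5, 0, 0, 0, 0, 0, -0.17]

```text
t: 9.72
position: [496.6, 249.7, 205.1]
tcp_rot: [0.141, 3.135, 0.007]
contact_force: [-0.2, -0.2, -0.1]
opening: 0.75
```

```bash
python3 lev.py 500 307 130 1.725
```

```text
pos [496.6 249.7 205.1] F [-0.2 -0.2 -0.1] open 0.75
rot in tool [ 0.004  0.004 -0.244]
shift tool now [ 2.  57.  75.3] shift after rot [-12.2  56.1  75.1]
```

Request:
play_rows:
  steps: [0.5, 0, 0, 0, 0, 0, -0.12, 0.5, 0, 0, 0, 0, 0, -0.12, 0.5, -4, 20, 20, 0, 0, 0, 0.5, -4, 18, 20, 0, 0, 0, 0.5, -4, 18, 20, 0, 0, 0]

```text
t: 10.35
position: [502.6, 308.2, 145.0]
tcp_rot: [-0.244, 3.123, 0.008]
contact_force: [-0.4, -0.2, -0.2]
opening: 0.749
```

Request:
play_rows:
  steps: [0.5, 0, 0, 0, 0, 0, 0, 0.5, 0, 0, 0, 0, 0, 0, 0.5, 0, 0, 0, 0, 0, 0, 0.5, 0, 0, 0, 0, 0, 0, 0.5, 0, 0, 0, 0, 0, 0]

```text
t: 10.98
position: [502.3, 308.3, 144.2]
tcp_rot: [-0.246, 3.124, 0.005]
contact_force: [0.7, 0.0, 0.0]
opening: 0.745
```

```bash
python3 lev.py 500 307 60 1.725
python3 - <<'E'
from h import *
c=snap("wrist","w6.png",s=1.25)
E
```

```text
pos [502.3 308.3 144.2] F [0.7 0.  0. ] open 0.745
rot in tool [0.003 0.008 0.003]
shift tool now [ 3.1 -1.2 84.2] shift after rot [ 2.4 -0.9 84.2]
```

View pics/w6.png

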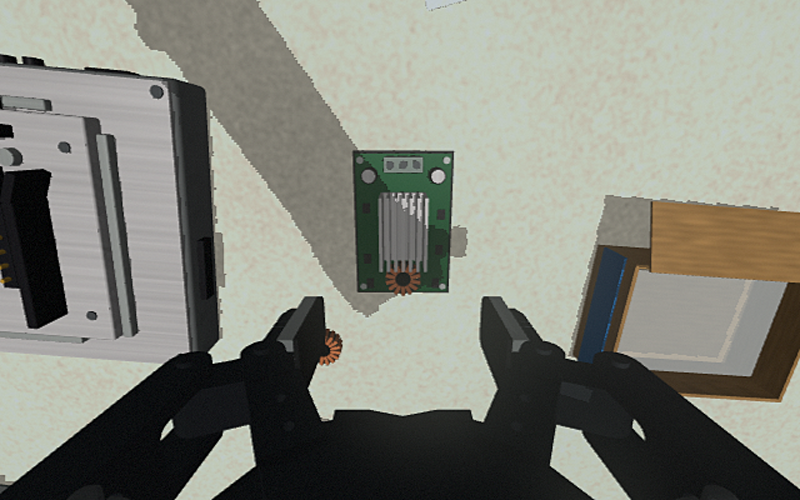

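```bash
python3 - <<'E'
from h import *
c=load("w6.png")
r=lambda u,v,z: ray(c,(u/1.25,v/1.25),z)[:2]
t,M=fit([(-60,-40),(-60,40),(60,40),(60,-40)],[r(353,151.5,15),r(454,151,15),r(450,293,15),r(357,293,15)])
print(np.mean([r(379,193,49),r(428,193,49)],0), M@[-28,0]+t)
E
python3 lev.py 500 306 60 1.725
```

```text
t [498.5 310.4] yaw 0.1586
[[0.4, 0.7], [0.3, -0.6], [-0.3, 0.4], [-0.4, -0.5]]
[467.28653955 305.19618873] [470.88752617 306.00585384]
pos [502.3 308.3 144.3] F [0.6 0.7 0.3] open 0.752
rot in tool [0.003 0.008 0.003]
shift tool now [ 3.3 -2.1 84.2] shift after rot [ 2.6 -1.9 84.3]
```

Request:
play_rows:
  steps: [0.5, 4, 2, 30, 0, 0.008, 0, 0.5, 0, 0, 30, 0, 0, 0, 0.5, 0, 0, 30, 0, 0, 0, 0.5, 0, 0, 15, 0, 0, 0, 0.5, 0, 0, 0, 0, 0, 0]

```text
t: 11.65
position: [501.1, 310.4, 39.3]
tcp_rot: [-0.243, 3.127, 0.008]
contact_force: [-0.2, 0.9, 0.0]
opening: 0.753
```

```bash
python3 lev.py 498.5 309.5 21 1.728
```

```text
pos [501.1 310.4  39.3] F [-0.2  0.9  0. ] open 0.753
rot in tool [ 0.004  0.006 -0.002]
shift tool now [ 2.8 -0.6 18.3] shift after rot [ 2.7 -0.5 18.3]
```

Request:
play_rows:
  steps: [0.5, 3, -0.5, 12, 0, 0.006, 0, 0.5, 1, 0, 6, 0, 0, 0, 0.5, 0, 0, 0, 0, 0, 0, -1, 0, 0, 0, 0, 0, 0, -1, 0, 0, 0, 0, 0, 0]
  force: 60

```text
t: 12.28
position: [499.6, 310.3, 24.0]
tcp_rot: [-0.242, 3.127, 0.01]
contact_force: [-0.1, -1.3, 0.9]
opening: 0.386
```

Request:
play_rows:
  steps: [-1, 0, 0, 0, 0, 0, 0, -1, 0, 0, 0, 0, 0, 0, -1, 0, 0, 0, 0, 0, 0, -1, 0, 0, 0, 0, 0, 0, -1, 0, 0, 0, 0, 0, 0]

```text
t: 12.9
position: [499.6, 310.3, 24.1]
tcp_rot: [-0.241, 3.127, 0.01]
contact_force: [-0.4, -0.5, 0.2]
opening: 0.382
```

```bash
python3 lev.py 498.5 309.5 121 1.728
```

```text
pos [499.6 310.3  24.1] F [-0.4 -0.5  0.2] open 0.382
rot in tool [ 0.006  0.006 -0.003]
shift tool now [  0.7  -0.  -96.9] shift after rot [  1.2  -0.6 -96.9]
```

Request:
play_rows:
  steps: [-1, 0, 0, -10, 0, 0, 0, -1, 0, 0, -25, 0.006, 0.006, 0, -1, 0, 0, -40, 0, 0, 0.05, -1, 0, 0, -40, 0, 0, 0.04, -1, 0, 0, -30, 0, 0, 0]

```text
t: 13.52
position: [495.4, 308.2, 168.6]
tcp_rot: [0.098, -3.128, 0.008]
contact_force: [0.9, -0.4, -4.8]
opening: 0.387
```

```bash
python3 lev.py 428 14.4 150 1.639
```

```text
pos [495.4 308.2 168.6] F [ 0.9 -0.4 -4.8] open 0.387
rot in tool [-0.005 -0.013 -0.006]
shift tool now [  85.4 -288.9   21.1] shift after rot [  87.3 -288.5   18.6]
```

Request:
play_rows:
  steps: [-1, 10, -30, -5, -0.005, -0.013, -0.006, -1, 15, -50, 0, 0, 0, 0, -1, 15, -50, 0, 0, 0, 0, -1, 15, -50, 0, 0, 0, 0, -1, 15, -50, 0, 0, 0, 0]

```text
t: 14.15
position: [441.2, 76.2, 176.6]
tcp_rot: [-0.128, 3.13, 0.015]
contact_force: [1.4, 0.1, -2.6]
opening: 0.381
```

Request:
play_rows:
  steps: [-1, 12, -40, 0, 0, 0, 0, -1, 5, -15, 0, 0, 0, 0, -1, 0, 0, 0, 0, 0, 0, -1, 0, 0, 0, 0, 0, 0, -1, 0, 0, 0, 0, 0, 0]

```text
t: 14.78
position: [426.1, 16.0, 176.4]
tcp_rot: [-0.12, 3.13, 0.014]
contact_force: [0.2, -0.7, -3.5]
opening: 0.384
```

```bash
python3 lev.py 428 14.4 150 1.639
python3 - <<'E'
from h import *
snap("wrist","w7.png",s=1.25)
E
```

```text
pos [426.1  16.  176.4] F [ 0.2 -0.7 -3.5] open 0.384
rot in tool [0.009 0.009 0.008]
shift tool now [-1.5 -2.  26.4] shift after rot [-1.8 -1.8 26.4]
```

View pics/w7.png

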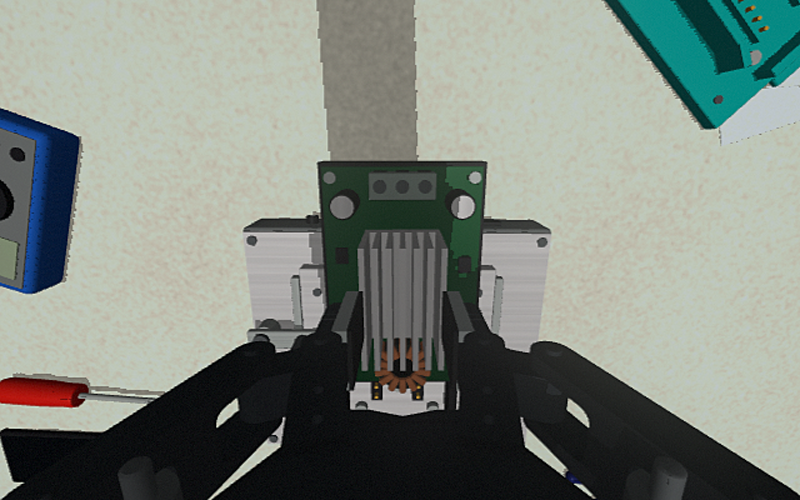

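Run:
```python
from h import *
c=load("w7.png"); s=bot.observe(); P=np.array(s["position"]); M=R.from_rotvec(s["tcp_rot"]).as_matrix()
r=lambda u,v,z: ray(c,(u/1.25,v/1.25),z)
zz=P[2]-9.1
for u,v in [(318,162),(488,162),(327,300),(478,300)]: print((M.T@(r(u,v,zz)-P)).round(1))
# fixture
a,b=r(245,230,50),r(550,230,50); print(a,b,(a+b)/2, np.arctan2(*(b-a)[[1,0]])-np.pi/2)
a,b=r(252,240,50),r(543,241,50); print(a,b,(a+b)/2, np.arctan2(*(b-a)[[1,0]])-np.pi/2)
yaw=.068; m=np.array([534.7,21.7])-110*np.array([np.cos(yaw),np.sin(yaw)]); print("expected front mid",m)
```

```text
[ 61.  -38.    8.2]
[61.  40.8  8.9]
[ -8.3 -37.8   8.8]
[-8.6 40.1  9.5]
[ 434.92500006 -109.71241677   50.        ] [416.27973657 139.55963642  50.        ] [425.60236831  14.92360983  50.        ] 0.07465982216278944
[ 442.99845951 -104.34620611   50.        ] [425.98172533 135.51977126  50.        ] [434.49009242  15.58678258  50.        ] 0.07082401859084086
expected front mid [424.95422202  14.22576325]
```

```bash
python3 lev.py 429.3 13.3 108 1.641
```

```text
pos [426.1  16.3 176.4] F [-0.8  0.2 -4.2] open 0.387
rot in tool [0.009 0.009 0.007]
shift tool now [-2.3 -3.8 68.4] shift after rot [-3.  -3.2 68.4]
```

Request:
play_rows:
  steps: [-1, -3, -3, 15, 0.009, 0.009, 0.007, -1, 0, 0, 15, 0, 0, 0, -1, 0, 0, 15, 0, 0, 0, -1, 0, 0, 8, 0, 0, 0, -1, 0, 0, 0, 0, 0, 0]

```text
t: 15.45
position: [430.0, 16.2, 118.4]
tcp_rot: [0.117, -3.136, 0.001]
contact_force: [0.4, -0.5, -3.1]
opening: 0.386
```

```bash
python3 lev.py 429.3 13.3 108 1.641
```

```text
pos [430.   16.2 118.4] F [ 0.4 -0.5 -3.1] open 0.386
rot in tool [-0.    -0.003  0.004]
shift tool now [ 0.9 -2.8 10.4] shift after rot [ 0.9 -2.8 10.4]
```

Request:
play_rows:
  steps: [-1, 0, -3, 5, 0, 0, 0.005, -1, 0, 0, 3, 0, 0, 0, -1, 0, 0, 1.5, 0, 0, 0, -1, 0, 0, 0, 0, 0, 0, -1, 0, 0, 0, 0, 0, 0]

```text
t: 16.08
position: [431.7, 13.0, 109.5]
tcp_rot: [0.108, -3.14, 0.001]
contact_force: [-0.1, -0.3, -3.3]
opening: 0.387
```

```bash
python3 lev.py 429.3 13.3 108 1.641
```

```text
pos [431.7  13.  109.5] F [-0.1 -0.3 -3.3] open 0.387
rot in tool [-0.001 -0.    -0.002]
shift tool now [2.4 0.5 1.5] shift after rot [2.4 0.5 1.5]
```

Request:
play_rows:
  steps: [-1, -8, 0, 0.5, 0, 0, 0, -1, -12, 0, 0.5, 0, 0, 0, -1, -12, 0, 0, 0, 0, 0, -1, -12, 0, 0, 0, 0, 0, -1, -8, 0, 0, 0, 0, 0]

```text
t: 16.7
position: [488.3, 16.8, 108.7]
tcp_rot: [-0.107, 3.138, -0.001]
contact_force: [-0.0, 0.7, -3.5]
opening: 0.383
```

```bash
python3 lev.py 536.1 20.8 108 1.641
```

```text
pos [488.3  16.8 108.7] F [-0.   0.7 -3.5] open 0.383
rot in tool [-0.001  0.002 -0.002]
shift tool now [-48.    0.7   0.8] shift after rot [-48.    0.6   0.7]
```

Request:
play_rows:
  steps: [-1, -9, 0.3, 0.3, 0, 0, 0, -1, -9, 0.3, 0.3, 0, 0, 0, -1, -9, 0, 0, 0, 0, 0, -1, -9, 0, 0, 0, 0, 0, -1, -3, 0, 0, 0, 0, 0]

```text
t: 17.32
position: [530.0, 20.4, 107.7]
tcp_rot: [-0.107, 3.139, -0.001]
contact_force: [-0.1, -1.1, -2.8]
opening: 0.384
```

```bash
python3 lev.py 536.1 20.8 106 1.641
```

```text
pos [530.   20.4 107.7] F [-0.1 -1.1 -2.8] open 0.384
rot in tool [-0.     0.001 -0.002]
shift tool now [-6.1  0.   1.7] shift after rot [-6.1  0.   1.7]
```

Request:
play_rows:
  steps: [-1, -3, 0, 0, 0, 0, 0, -1, -2, 0, 0, 0, 0, 0, -1, 0, 0, 2, 0, 0, 0, -1, 0, 0, 2, 0, 0, 0, -1, 0, 0, 2, 0, 0, 0]

```text
t: 17.95
position: [534.6, 20.6, 101.3]
tcp_rot: [0.107, -3.14, 0.001]
contact_force: [0.3, 1.0, -3.3]
opening: 0.385
```

```bash
python3 lev.py 536.1 20.8 106 1.641
```

```text
pos [534.6  20.6 101.3] F [ 0.3  1.  -3.3] open 0.385
rot in tool [-0.001 -0.    -0.002]
shift tool now [-1.5  0.1 -4.7] shift after rot [-1.5  0.1 -4.7]
```

Request:
play_rows:
  steps: [-1, -0.5, 0, 2, 0, 0, 0, -1, 0, 0, 3, 0, 0, 0, -1, 0, 0, 3, 0, 0, 0, -1, 0, 0, 3, 0, 0, 0, -1, 0, 0, 3, 0, 0, 0]

```text
t: 18.58
position: [534.9, 20.4, 93.9]
tcp_rot: [-0.107, 3.139, -0.003]
contact_force: [-8.6, -0.8, 18.0]
opening: 0.389
```

```bash
python3 lev.py 536.1 20.8 94 1.641
```

```text
pos [534.9  20.4  93.9] F [-8.6 -0.8 18. ] open 0.389
rot in tool [-0.002  0.001 -0.002]
shift tool now [-1.2  0.3 -0.1] shift after rot [-1.2  0.3 -0.1]
```

Request:
play_rows:
  steps: [-1, 0.6, 0, 3, 0, 0, 0, -1, 0.6, 0, 4, 0, 0, 0, -1, 0.3, 0, 4, 0, 0, 0, -1, 0, 0, 4, 0, 0, 0, -1, 0, 0, 4, 0, 0, 0]

```text
t: 19.2
position: [535.1, 20.4, 93.8]
tcp_rot: [-0.105, 3.13, -0.008]
contact_force: [-9.4, -1.5, 20.1]
opening: 0.382
```

```bash
python3 lev.py 536.1 20.8 94 1.641;  python3 - <<'E'
from h import *
snap("side","s1.png"); snap("scene","s2.png")
a=cv2.imread("pics/raw_s1.png")[150:270,225:345]; b=cv2.imread("pics/raw_s2.png")[165:265,275:395]
cv2.imwrite("pics/fin.png",np.hstack([cv2.resize(a,(400,400),interpolation=2),cv2.resize(b,(400,333),interpolation=2)[:333].copy() if 0 else cv2.resize(b,(400,400),interpolation=2)]))
E
python3 lev.py 536.1 20.8 94 1.641
```

```text
pos [535.1  20.4  93.8] F [-9.4 -1.5 20.1] open 0.382
rot in tool [-0.005  0.009 -0.003]
shift tool now [-1.   0.4 -0.2] shift after rot [-1.   0.4 -0.2]
pos [535.1  20.4  93.8] F [-8.9 -1.  19.7] open 0.384
rot in tool [-0.005  0.009 -0.003]
shift tool now [-1.   0.3 -0.2] shift after rot [-1.   0.3 -0.2]
```

View pics/fin.png

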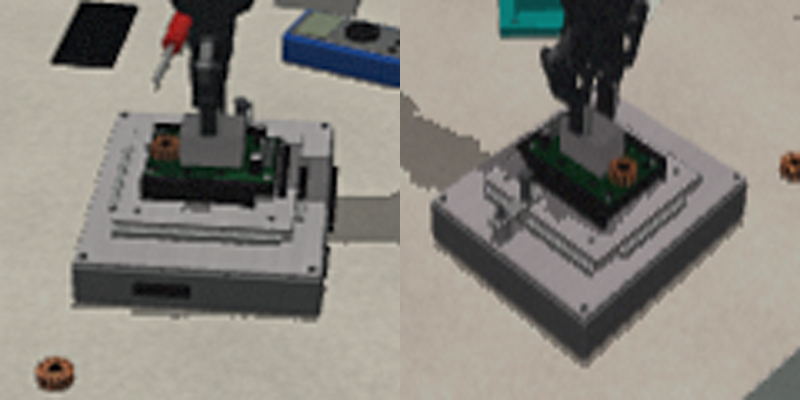

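```bash
python3 -c "
from station import bot
bot.sign_off()"
```

```text
the job is handed in; nothing more can be done
```

The job is handed in at about 19 s of robot time. The turnbutton is locked and the module is home on the rest pads, still held pressed down.

**Turnbutton:** I turned it by gripping the peg and following its arc. On the last stretch the peg jammed in the jaws and the tool tilted, with the wrist force reaching about 34 N. I let go and levelled the tool. The next close-up showed the bar square across the cassette's right edge, and the peg within about 2 mm of its place for the stop. I did not push it again to feel the stop.

**Module:** I gripped it by the heat sink at 60 N and lowered it in front of the guides with its terminal block towards the sill. It then slid back without noticeable side force. At the pin it sank below the height of the pin's tip with no resistance, so the hole had found the pin.

**Last checks:**
- **Height:** The module's underside is at about 69.8 mm; home is 70 mm. Pushing harder lowered it only 0.1 mm more, so it rests on the pads.
- **Push:** It is held down with about 20 N, steady over the last readings. There is also a sideways force of about 9 N in x that I could not trim away.
- **Final pictures:** They show the module level between the guides and the bar across the cassette. Of the other things, the coil, phone, screwdriver and meter look undisturbed; the rest were not in these crops.

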